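# Aim the solar panel at the lamp

## Robot

A 6-joint arm with a two-finger parallel gripper is mounted at the origin on a cart in front of the work surface, level with it; the furniture and walls round the work are solid. World frame = base frame: x ahead of the robot, y to its left, z up, the work surface at z = 0. Lengths are in m, angles in rad, forces in N, time in s.
With the tool pointing down it reaches from about 0.35 to 0.975 m from the base axis. Payload 7.1 kg.
Tool frame: the origin (TCP) lies at the very end of the fingers, on their centre line; the grasp point (between the pads) lies 19 mm behind it (bot.grip_point_offset is the distance from the TCP to the grasp point, in m); z points along the fingers, y is the line along which they close (so a half turn about z gives the same grasp; the last joint's range is limited). The gripper opens to 88 mm and grips with 3 to 60 N. Pads are 20 mm wide; open, the fingers measure 115 mm over their backs; the gripper's body (75 mm by 178 mm) begins 61 mm behind the grasp point.
Start: joints at [-1.225, 0.423, 1.63, -0, 1.089, -0.019], TCP at [0.223, -0.584, 0.223] pointing down, gripper open.
Joint ranges: [-3, 3], [-0.9, 2.11], [0.09, 2.58], [-1.31, 4.45], [0.11, 2.69], [-2.54, 2.54]. Speed limits (rad/s): [2.39, 2.39, 3.01, 3.14, 3.14, 3.14].

## Interface

Orientations are given as a rotation vector (axis times angle).
In Python, from bench import state, camera, order, bot gives the robot as it stands.
- The arm moves only by the tool carry_out, never from a script. Its arguments are lists of equal length, an entry for each row: "travel": the shift along the tool's x, y, z in mm, a list of three; "turn": the turn, a rotation vector about the tool's x, y, z in rad, a list of three; "hand": the finger opening in mm, from 0 to 87.8. A call has 1 to 12 rows; each row shifts and turns the commanded pose from where the row before left it, along the tool's axes as they then stand; what a row does not reach is not made up. A row lasts 1/10 s, in which the tool goes at most 50 mm and 8.59 degrees, less where a joint would pass 70% of its speed; a pose out of reach is approached as far as the arm can. A call is refused whole if a number of a shift passes 50 or a number of a turn 0.15, either way. A call with a gripper value outside its range is refused whole. The fingers move at their own pace and stop on an object; the grip force is fixed at half the most. Time passes only in rows, so rows that do not move let the fingers close. It gives the time, the measured TCP pose, the force, the opening and the grip force at its end, in the units of the state.
- state(): the state, without advancing time (a new reading comes with each control period).
- camera(name): name is "scene" or "top" or "wrist"; returns a dict with "color" (384x512x3 uint8, red, green, blue), "vfov" (degrees; the focal length in pixels is half the picture's height over the tangent of half this angle, whatever the lens; pixels are square), "cx", "cy" (the principal point, pixels), "k1" (the pictures are not rectified: a ray, as slopes to the right and down, at radius r is drawn at 1 + k1 r^2 times it, then the intrinsics apply), "xyz" and "attitude" of the camera in the world; the wrist camera has in their place "tool_from_camera" (4x4, takes a point from camera to tool coordinates, whose origin is the TCP and whose axes are the flange's). Camera axes: x right, y down, z forward; pixel columns grow to the right and rows downward; lengths in m; the calibration is good to about 2 mm. A picture is of the moment at which its call begins: read the wrist's pose just before it. There is no depth.
- order.job_done(): hands the job in; it is judged then, once.
The state is a dict: "time": time; "qpos": joint angles; "qd": joint speeds; "joint_torque": joint torques, N m; "eef_pos": TCP position; "eef_rot": TCP orientation; "force": force on the tool from outside, world axes, zero at the start; "moment": the same for the moment, N m; "width": finger opening in m; "grasp_force": force on a finger pad.
Only numpy, scipy, OpenCV 4.12 (cv2) and the standard library are available. Lean on these libraries where they do the work, as an engineer would, in place of code of your own. Each camera call takes 0.05 s, during which the arm holds its last target. There are 200 camera calls.

## Task

The small solar panel on the tilt-and-turn stand is to be tested under the desk lamp. Turn and tilt the panel, by the grip lip along its free edge, so that once let go it stays with its cell side squarely to the lamp: a line straight out from the middle of the cells must hit the round lamp glass. Its tilt is springy and comes back about ten degrees when released, so check and correct it; do not shift the lamp or the things lying about.

Things in the scene. Friction and masses are not known exactly. Their poses are not given: they have to be found in the camera images.
- panel: solar panel, plate 114 mm wide, 104 long, 12 thick, black cells on one face, hinged along its lower edge in a fork. Origin on the hinge at mid width, on the stand's turning axis: it never moves. Own y along the hinge; own -x up the panel to its free edge; own z square to the cell face. Roll 0; pitch = tilt (0 flat, 1.57 upright, 0.8 to 1 at first, stop at 1.5); yaw = turn of the stand
- panel_face (a point): middle of the cell face: 68 mm from the hinge up the panel, 6 mm off its mid plane. Axes as the panel's; the line to be aimed leaves this point along +z
- panel_grip (a point): where to pinch the grey grip lip on the free edge: 147 mm from the hinge, in the panel's mid plane, at mid width. The lip lies in the panel's plane, 98 mm wide along y (too wide to span), 10 mm thick along z, 120 to 167 mm from the hinge; pinch it across its thickness, fingers pointing down along the panel (its own +x), so tilted like the panel
- stand: round grey foot of the stand, 140 mm across, fixed to the desk; origin at the centre of its underside, its z axis is the turning axis. The turn stops 1.2 either way from the foot's own yaw
- stand_pivot (a point): point where hinge and turning axis cross, 94 mm above the desk. Both are held by friction (about 0.8 N m to tilt, 0.35 N m to turn). In the tilt, a torsion spring of about 5 N m/rad joins the panel to its friction hub: the panel gives before the hub slips, and when let go it springs back by some 0.15 to 0.22 rad, whichever way it was moved, then stays; the turn does not spring back
- lamp_glass (a point): centre of the white round glass, 60 mm across, at the mouth of the conical lamp head (72 mm across, 72 mm long) that looks down at the panel from beyond the stand, 0.22 to 0.29 m above the desk; the head sits on a post 60 mm behind the glass
- multimeter: hand multimeter lying on the desk, 146x70x42 mm, loose, to be left alone; origin under its centre
- calculator: calculator, 164x83x18 mm, loose, to be left alone; origin under its centre
- phone: phone lying flat, 134x67x9 mm, loose, to be left alone; origin under its centre
- roll_a: filled bread roll, 92x162x59 mm, loose, to be left alone; origin under its centre

How it is judged:
At the end, for the whole second after the job is handed in: the line square to the cell face from its middle passes the centre of the lamp glass within 30 mm, both along and across the panel; the panel stands still, released (x of lamp_glass in the frame of panel_face between -0.03 and 0.03 m and y of lamp_glass in the frame of panel_face between -0.03 and 0.03 m and z of lamp_glass in the frame of panel_face above 0.1 m and angular speed of panel below 0.05 rad/s); the robot touches nothing.
It fails at once if the lamp was shifted by more than 10 mm (distance of lamp_glass from where it was at the start of the episode above 0.01 m).
It fails at once if a thing lying on the desk was shifted by more than 20 mm (distance of any of multimeter, calculator, phone, roll_a from where it was at the start of the episode above 0.02 m).
It also fails if it takes over 42 s, if anything falls off the work surface, if the arm or the gripper's body presses on something with over 40 N, if the wrist force passes 120 N, or if a joint passes its speed limit or range.

## Working session

There is one attempt and no reset: what is moved stays moved. The work goes in short steps, Python scripts to look and compute and a tool call to move; the robot and the scene stay as the last step left them, time stands still between calls to the robot, and variables do not carry over. Pictures are saved under pics/ and viewed, at most 10 in all, crops included, and the job is handed in when it is done.

Besides the shell and the picture viewer there is one more tool, called after "Request:" by a JSON object that holds its "fn" and its "kwargs", one argument or row to a line. carry_out: Moves the arm, as the interface text tells. Its arguments: {"type":"object","properties":{"travel":{"type":"array"},"turn":{"type":"array"},"hand":{"type":"array"}},"required":["travel","turn","hand"]}

```bash
mkdir -p pics; ls
cat > h.py <<'E'
import numpy as np, cv2
from scipy.spatial.transform import Rotation as R
from bench import state, camera, order, bot
def pose(c,s=None):
    if 'xyz' in c:
        a=np.array(c['attitude'],float)
        M=a if a.shape==(3,3) else (R.from_rotvec(a).as_matrix() if a.size==3 else R.from_quat(a).as_matrix())
        return M,np.array(c['xyz'],float)
    T=np.array(c['tool_from_camera']); Rt=R.from_rotvec(s['eef_rot']).as_matrix()
    return Rt@T[:3,:3], Rt@T[:3,3]+np.array(s['eef_pos'])
def K(c):
    f=192/np.tan(np.radians(c['vfov'])/2); return f,c['cx'],c['cy'],c['k1']
def ray(c,u,v,s=None):
    f,cx,cy,k=K(c); d=np.array([(u-cx)/f,(v-cy)/f]); p=d.copy()
    for _ in range(20): p=d/(1+k*(p@p))
    M,o=pose(c,s); r=M@np.array([*p,1]); return o,r/np.linalg.norm(r)
def proj(c,P,s=None):
    M,o=pose(c,s); q=M.T@(np.array(P)-o); p=q[:2]/q[2]; f,cx,cy,k=K(c)
    p=p*(1+k*(p@p)); return f*p+[cx,cy]
def tri(rs):
    A=sum(np.eye(3)-np.outer(d,d) for o,d in rs); b=sum((np.eye(3)-np.outer(d,d))@o for o,d in rs)
    X=np.linalg.solve(A,b); return X,[np.linalg.norm(np.cross(X-o,d)) for o,d in rs]
def plane(r,z): o,d=r; return o+d*(z-o[2])/d[2]
E
python3 - <<'E'
from h import *
for n in ['scene','top']:
    c=camera(n); print(n,{k:v for k,v in c.items() if k!='color'})
    cv2.imwrite(f'pics/{n}0.png',cv2.resize(c['color'][:,:,::-1],(800,600),interpolation=cv2.INTER_CUBIC))
print(state())
E
```

```text
pics
scene {'vfov': 45.11632492595794, 'cx': 250.469953731865, 'cy': 192.589463118178, 'k1': -0.14176815133396814, 'xyz': array([-0.2378887 , -0.46073607,  1.54332426]), 'attitude': array([-2.21534912,  1.37481635, -0.42258055])}
top {'vfov': 51.87630581411588, 'cx': 260.7515037490843, 'cy': 190.2914417791331, 'k1': -0.022132674622123687, 'xyz': array([ 0.46837316, -0.05934114,  1.5698704 ]), 'attitude': array([-2.19350784,  2.14932849, -0.10034587])}
{'time': 0.1, 'qpos': array([-1.22496024e+00,  4.23762499e-01,  1.63058283e+00, -2.53061802e-05,
        1.08860401e+00, -1.90347497e-02]), 'qd': array([-1.99238149e-03, -1.85556132e-03, -2.61705635e-03, -1.89009208e-03,
       -2.26793893e-05, -1.71485525e-05]), 'joint_torque': array([-1.46349107e-04, -5.45614564e+01, -2.74323303e+01,  6.44870661e-02,
        1.87869061e-02, -9.64651633e-06]), 'eef_pos': array([ 0.22284929, -0.58339689,  0.22199271]), 'eef_rot': array([-3.08814100e+00, -5.69739732e-01,  3.81245197e-04]), 'force': array([-0.38171778,  0.46106839, -0.44612931]), 'moment': array([0.01860182, 0.0237901 , 0.00772374]), 'grasp_force': 0.0, 'width': 0.08770019524727812}
```

View pics/scene0.png

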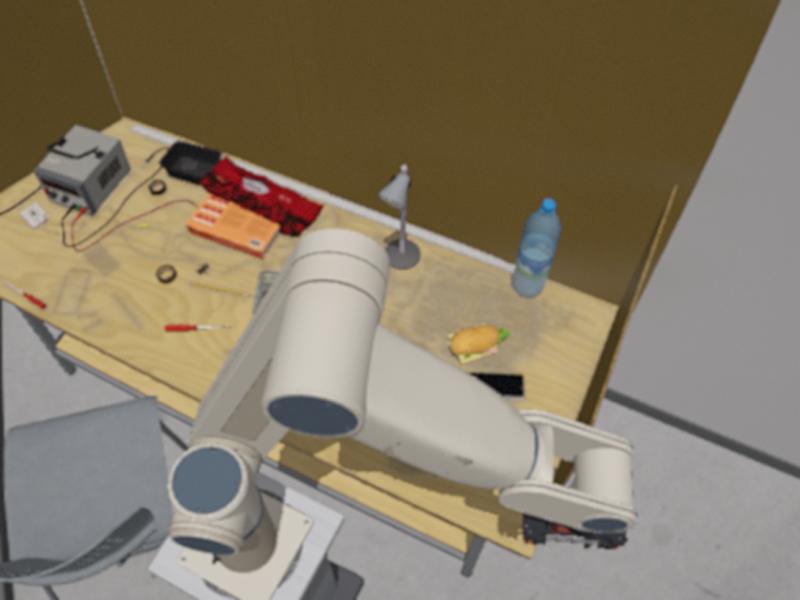

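View pics/top0.png

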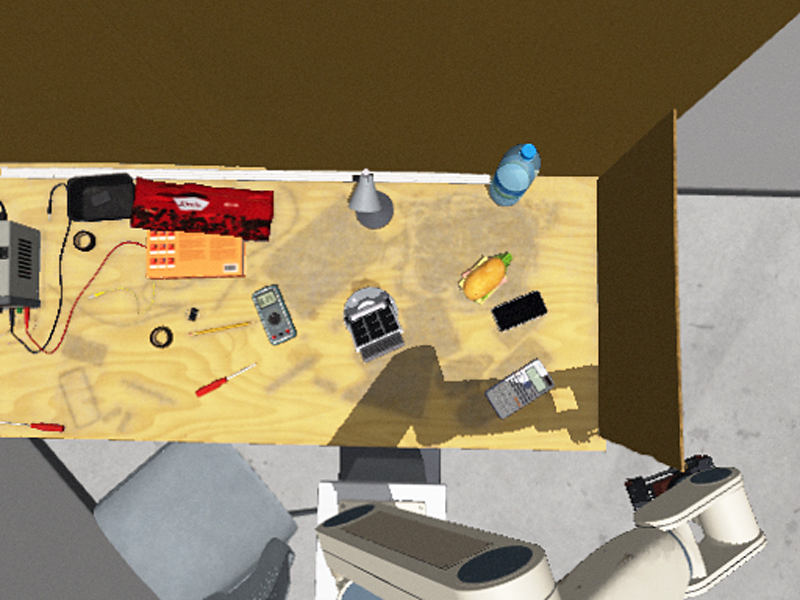

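The top view shows the stand and panel at about (374,320) in the 800x600 picture, with the lamp beyond at (368,195). The multimeter is at (275,313), the phone at (520,310), the roll at (485,277) and the calculator at (520,388). In the scene view the arm hides the panel, but the lamp head shows at (397,188).

Run:
```python
from h import *
t=camera('top');s=camera('scene')
a=t['color'][100:235,200:290]; b=s['color'][95:180,220:290]
a=cv2.resize(a,None,fx=4.4,fy=4.4,interpolation=cv2.INTER_CUBIC); b=cv2.resize(b,None,fx=5,fy=5,interpolation=cv2.INTER_CUBIC)
o=np.zeros((600,800,3),np.uint8); o[:a.shape[0],:a.shape[1]]=a; o[:b.shape[0],420:420+b.shape[1]]=b
cv2.imwrite('pics/crop1.png',o[:,:,::-1])
print(plane(ray(t,374*.64,318*.64),.1), plane(ray(t,370*.64,213*.64),.25))
```

```text
[0.55712887 0.02464087 0.1       ] [0.77693409 0.03067204 0.25      ]
```

View pics/crop1.png

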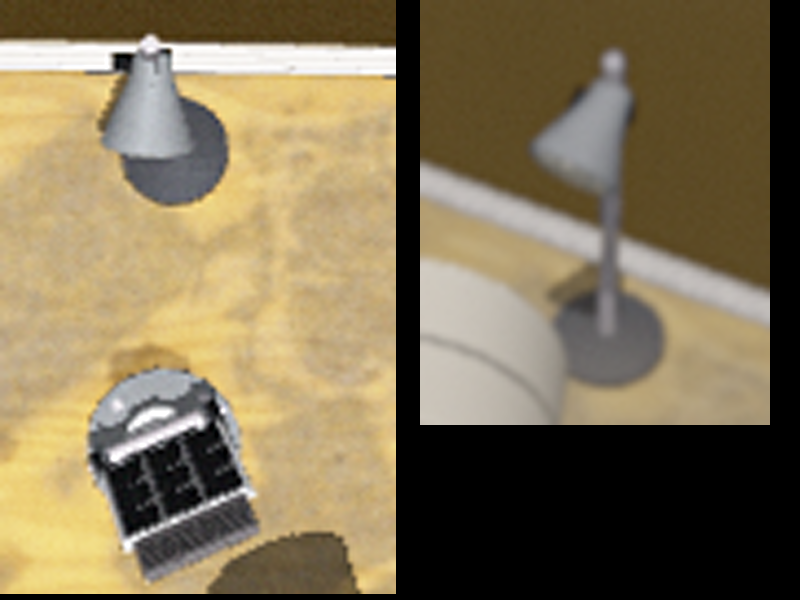

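The top crop shows the hinge at about (160,440) and the lip at (198,545), so the yaw is near +0.3. The lamp mouth is at (148,150). In the scene crop the mouth rim is centred near (570,172).

Run:
```python
from h import *
t=camera('top');s=camera('scene')
T=lambda u,v: ray(t,200+u/4.4,100+v/4.4); S=lambda u,v: ray(s,220+(u-420)/5,95+v/5)
print('mouth',tri([T(149,149),S(571,171)]))
print('tip',tri([T(150,43),S(613,62)]))
print('base',plane(T(175,152),.01),plane(S(609,338),.01))
for p in [(90,435),(240,435),(165,367)]: print('foot',plane(T(*p),.02))
# panel: hinge at z~.094
print('hinge ends',plane(T(100,465),.1),plane(T(225,405),.1))
print('lip ends',plane(T(150,578),.22),plane(T(260,530),.22))
w=camera('wrist'); print(w['tool_from_camera'],w['vfov'])
print([a for a in dir(bot) if a[0]!='_'])
```

```text
mouth (array([0.77877869, 0.03938412, 0.27590877]), [np.float64(0.0005173331038363602), np.float64(0.0005173331038365599)])
tip (array([0.84466604, 0.03730063, 0.32963628]), [np.float64(0.0011727826046672983), np.float64(0.0011727826046673499)])
base [0.84055253 0.03526369 0.01      ] [0.83876671 0.03362938 0.01      ]
foot [0.5787918  0.10412587 0.02      ]
foot [ 0.58152483 -0.03008995  0.02      ]
foot [0.64135663 0.03859358 0.02      ]
hinge ends [0.54779331 0.08644811 0.1       ] [ 0.60097595 -0.01829518  0.1       ]
lip ends [0.45466029 0.03330597 0.22      ] [ 0.49343012 -0.05098054  0.22      ]
[[ 8.64923221e-04 -9.63650981e-01 -2.67162944e-01  7.30243222e-02]
 [ 9.99999426e-01  1.00253926e-03 -3.78702286e-04 -4.95468158e-04]
 [ 6.32778170e-04 -2.67162463e-01  9.63651295e-01 -1.62238571e-01]
 [ 0.00000000e+00  0.00000000e+00  0.00000000e+00  1.00000000e+00]] 61.9789105264825
['MotionError', 'grip_point_offset']
```

```bash
cat >> h.py <<'E'
def own(yaw,p): return R.from_euler('ZY',[yaw,p]).as_matrix()
def tool(yaw,p): 
    M=own(yaw,p); return np.column_stack([M[:,1],M[:,2],M[:,0]])
def rows(P0,R0,P1,R1,n):
    # equal-step straight rows; prints per-row travel (mm) and turn
    w=R.from_matrix(R0.T@R1).as_rotvec()/n; out=[]
    Rk=R0.copy()
    for k in range(n):
        out.append(np.round(Rk.T@(P1-P0)/n*1e3,1)); Rk=Rk@R.from_rotvec(w).as_matrix()
    print('n',n,'turn',np.round(w,4)); print([list(map(float,o)) for o in out])
E
python3 - <<'E'
from h import *
t=camera('top')
for p,z in [((605,450),0),((598,180),0),((683,470),.44),((675,112),.44),((520,210),0),((340,445),0)]:
    print(p,plane(ray(t,p[0]*.64,p[1]*.64),z))
s=state();print(proj(t,s['eef_pos'])/.64)
H=np.array([.573,.035,.094]);M=tool(.44,.86)
G=H-M[:,2]*.147; T1=G+M[:,2]*.019
print('tcp grasp',T1,'pre',T1-M[:,2]*.1)
R0=R.from_rotvec(s['eef_rot']).as_matrix(); print(R.from_matrix(R0.T@M).as_rotvec())
E
```

```text
(605, 450) [ 0.24366769 -0.5565351   0.        ]
(598, 180) [ 0.93549704 -0.54484916  0.        ]
(683, 470) [ 0.273489   -0.55819875  0.44      ]
(675, 112) [ 0.94088357 -0.55776888  0.44      ]
(520, 210) [ 0.8512481  -0.34107256  0.        ]
(340, 445) [0.24303025 0.10746065 0.        ]
[650.50192278 475.66830955]
tcp grasp [ 0.49744238 -0.00057105  0.19100385] pre [ 0.43841299 -0.02836094  0.2667881 ]
[-0.5404566   0.58230091 -1.56948324]
```

Run:
```python
from h import *
s=state();P=s['eef_pos'];R0=R.from_rotvec(s['eef_rot']).as_matrix()
P1=np.array([.15,-.56,.33]); rows(P,R0,P1,R0,4)
M=tool(.44,.86); P2=np.array([.25,-.30,.36])
w=R.from_matrix(R0.T@M).as_rotvec(); Rm=R0@R.from_rotvec(w*.4).as_matrix()
rows(P1,R0,P2,Rm,8)
```

```text
n 4 turn [0. 0. 0.]
[[-14.9, -12.1, -26.9], [-14.9, -12.1, -26.9], [-14.9, -12.1, -26.9], [-14.9, -12.1, -26.9]]
n 8 turn [-0.027   0.0291 -0.0785]
[[23.3, -25.9, -3.7], [25.3, -23.9, -3.7], [27.2, -21.7, -3.6], [28.9, -19.4, -3.3], [30.5, -17.0, -2.9], [31.8, -14.5, -2.4], [32.9, -11.9, -1.9], [33.8, -9.2, -1.2]]
```

Request:
{"fn": "carry_out", "kwargs": {
  "travel": [
    [-15,-12,-27],
    [-15,-12,-27],
    [-15,-12,-27],
    [-15,-12,-27],
    [23,-26,-4],
    [25,-24,-4],
    [27,-22,-4],
    [29,-19,-3],
    [30,-17,-3],
    [32,-14,-2],
    [33,-12,-2],
    [34,-9,-1]
  ],
  "turn": [
    [0,0,0],
    [0,0,0],
    [0,0,0],
    [0,0,0],
    [-0.027,0.029,-0.078],
    [-0.027,0.029,-0.078],
    [-0.027,0.029,-0.078],
    [-0.027,0.029,-0.078],
    [-0.027,0.029,-0.078],
    [-0.027,0.029,-0.078],
    [-0.027,0.029,-0.078],
    [-0.027,0.029,-0.078]
  ],
  "hand": [87,87,87,87,87,87,87,87,87,87,87,87]
}}

```text
time: 1.6
eef_pos: [0.2504, -0.2998, 0.3613]
eef_rot: [2.588, 1.409, 0.393]
force: [-0.9, 0.4, 1.6]
width: 0.0873
grasp_force: 0.0
```

Run:
```python
from h import *
s=state();P=s['eef_pos'];R0=R.from_rotvec(s['eef_rot']).as_matrix();print(P,s['qpos'],s['time'])
M=tool(.44,.86); rows(P,R0,np.array([.43,-.03,.28]),M,11)
```

```text
[ 0.25037785 -0.29976427  0.36133536] [-1.11996741 -0.20289528  2.05277501  0.29770232  1.14860106 -0.64942692] 1.6
n 11 turn [-0.0294  0.0319 -0.0856]
[[28.0, -2.2, 11.5], [27.7, -0.2, 12.4], [27.3, 1.8, 13.3], [26.6, 3.7, 14.2], [25.7, 5.5, 15.2], [24.7, 7.2, 16.2], [23.5, 8.8, 17.2], [22.1, 10.2, 18.2], [20.6, 11.5, 19.2], [18.9, 12.6, 20.2], [17.1, 13.5, 21.1]]
```

Request:
{"fn": "carry_out", "kwargs": {
  "travel": [
    [28,-2,12],
    [28,0,12],
    [27,2,13],
    [27,4,14],
    [26,6,15],
    [25,7,16],
    [23,9,17],
    [22,10,18],
    [21,11,19],
    [19,13,20],
    [17,13,21],
    [0,0,0]
  ],
  "turn": [
    [-0.029,0.032,-0.086],
    [-0.029,0.032,-0.086],
    [-0.029,0.032,-0.086],
    [-0.029,0.032,-0.086],
    [-0.029,0.032,-0.086],
    [-0.029,0.032,-0.086],
    [-0.029,0.032,-0.086],
    [-0.029,0.032,-0.086],
    [-0.029,0.032,-0.086],
    [-0.029,0.032,-0.086],
    [-0.029,0.032,-0.086],
    [0,0,0]
  ],
  "hand": [87,87,87,87,87,87,87,87,87,87,87,87]
}}

```text
time: 2.8
eef_pos: [0.4294, -0.0295, 0.2799]
eef_rot: [1.414, 2.239, 0.828]
force: [-1.0, 0.2, 1.2]
width: 0.0871
grasp_force: 0.0
```

Run:
```python
from h import *
s=state();print(s['eef_pos'],s['qpos'])
w=camera('wrist')
im=cv2.resize(w['color'],(800,600),interpolation=cv2.INTER_CUBIC)
H=np.array([.573,.035,.094]);M=own(.44,.86)
for a,b,c in [(-.167,.049,0),(-.167,-.049,0),(-.12,.057,0),(-.12,-.057,0),(-.068,0,.006)]:
    q=proj(w,H+M@[a,b,c],s)*1.5625; cv2.circle(im,tuple(int(x) for x in q),4,(255,0,255),1)
q=proj(w,[.779,.0394,.276],s)*1.5625; print(q); cv2.circle(im,tuple(int(x) for x in q),4,(0,255,0),1)
cv2.imwrite('pics/w1.png',im[:,:,::-1])
```

```text
[ 0.42939236 -0.02945182  0.27987917] [-0.48280057 -0.11283406  2.3371177   0.95372313  0.69316185 -1.61887771]
[695.58275812 345.0611943 ]
```

View pics/w1.png

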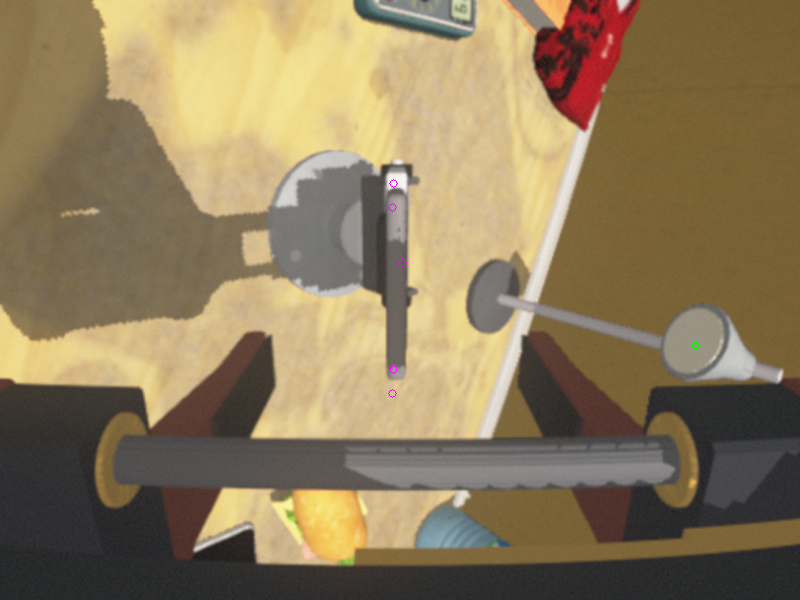

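The wrist view shows the lamp glass at (694,342), within 3 px of the prediction at (695,345). The lip is edge-on from (397,190) to (396,378), about 8 mm to the +y side of the prediction. I'll refine the hinge from the foot circle.

Run:
```python
from h import *
s=state();w=camera('wrist');t=camera('top')
W=lambda u,v: ray(w,u*.64,v*.64,s)
c=lambda r: plane(r,.02)
p=np.array([c(W(*q))[:2] for q in [(338,151),(333,296),(269,223),(287,180),(285,267)]])
A=np.c_[2*p,np.ones(len(p))]; x=np.linalg.lstsq(A,(p**2).sum(1),rcond=None)[0]
print('foot',x[:2],np.sqrt(x[2]+x[:2]@x[:2]))
G=np.array([.779,.0394,.276]); print(tri([W(694,342),ray(t,200+149/4.4,100+149/4.4)]))
for z in (.19,.205,.22): 
  a,b=plane(W(397,190),z+.0),plane(W(396,378),z); print(z,a,b,np.linalg.norm(a-b),np.arctan2(b[0]-a[0],a[1]-b[1]))
```

```text
foot [0.56343623 0.03859641] 0.06665812237414796
(array([0.77942418, 0.03942663, 0.27419731]), [np.float64(0.00036017411155599144), np.float64(0.00036017411155597686)])
0.19 [0.47806451 0.04873633 0.19      ] [ 0.52609679 -0.05496946  0.19      ] 0.11428906890084849 0.4337429708414468
0.205 [0.46581492 0.04466071 0.205     ] [ 0.51048484 -0.05178547  0.205     ] 0.10628860353425956 0.43374297084144653
0.22 [0.45356533 0.04058509 0.22      ] [ 0.49487289 -0.04860148  0.22      ] 0.09828813816767062 0.43374297084144686
```

Run:
```python
from h import *
s=state();P=s['eef_pos'];R0=R.from_rotvec(s['eef_rot']).as_matrix()
H=np.array([.569,.038,.094]);M=tool(.43,.89)
rows(P,R0,H-M[:,2]*.128,M,7)
```

```text
n 7 turn [ 0.0036 -0.0013  0.001 ]
[[0.6, 0.1, 16.5], [0.6, 0.1, 16.5], [0.6, 0.2, 16.5], [0.6, 0.2, 16.5], [0.7, 0.3, 16.5], [0.7, 0.4, 16.5], [0.7, 0.4, 16.5]]
```

Request:
{"fn": "carry_out", "kwargs": {
  "travel": [
    [0.6,0.2,16.5],
    [0.6,0.2,16.5],
    [0.6,0.2,16.5],
    [0.6,0.3,16.5],
    [0.7,0.3,16.5],
    [0.7,0.4,16.5],
    [0.7,0.4,16.5],
    [0,0,0],
    [0,0,0],
    [0,0,0],
    [0,0,0],
    [0,0,0]
  ],
  "turn": [
    [0.0036,-0.001,0.001],
    [0.0036,-0.001,0.001],
    [0.0036,-0.001,0.001],
    [0.0036,-0.001,0.001],
    [0.0036,-0.001,0.001],
    [0.0036,-0.001,0.001],
    [0.0036,-0.001,0.001],
    [0,0,0],
    [0,0,0],
    [0,0,0],
    [0,0,0],
    [0,0,0]
  ],
  "hand": [87,87,87,87,87,87,70,50,35,25,15,5]
}}

```text
time: 4.15
eef_pos: [0.496, 0.0045, 0.1943]
eef_rot: [1.437, 2.242, 0.796]
force: [0.3, -0.1, -0.4]
width: 0.0426
grasp_force: 0.0
```

Request:
{"fn": "carry_out", "kwargs": {
  "travel": [
    [0,0,0],
    [0,0,0],
    [0,0,0]
  ],
  "turn": [
    [0,0,0],
    [0,0,0],
    [0,0,0]
  ],
  "hand": [0,0,0]
}}

```text
time: 4.45
eef_pos: [0.496, 0.0049, 0.1937]
eef_rot: [1.437, 2.243, 0.796]
force: [-0.3, 0.1, 0.5]
width: 0.0185
grasp_force: 0.0
```

Run:
```python
from h import *
s=state();print(s['eef_pos'],s['qpos'],s['force'],s['moment'],s['width'],s['grasp_force'])
w=camera('wrist')
cv2.imwrite('pics/w2.png',w['color'][:,:,::-1])
P=s['eef_pos'];M=R.from_rotvec(s['eef_rot']).as_matrix();H=P+M[:,2]*.128;print('H',H)
G=np.array([.779,.0394,.275])
for H in ([.569,.038,.094],H):
    d=G-H; r=np.hypot(np.hypot(d[0],d[1]),d[2]); print('yaw',np.arctan2(d[1],d[0]),'tilt',np.arcsin(d[2]/r)+np.arcsin(.068/r))
```

```text
[0.49597662 0.0048691  0.19372519] [-0.27327154  0.17183179  2.31997962  1.35755684  0.43176814 -1.92031716] [-0.34055409  0.11231957  0.48886946] [-0.07555823  0.13698729 -0.01456999] 0.018465421350815265 0.0
H [0.5691393  0.03873216 0.09430429]
yaw 0.00666656790386822 tilt 0.9591555739143827
yaw 0.00318228272574538 tilt 0.9589405098885211
```

View pics/w2.png

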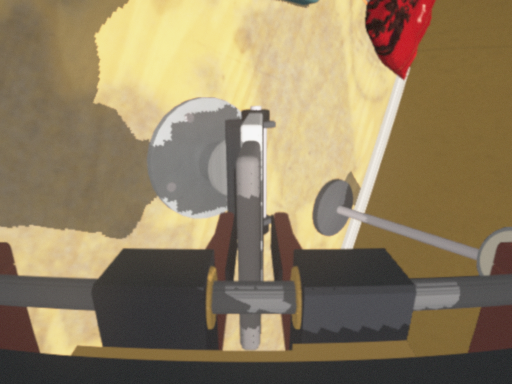

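The view shows the lip held between the fingers at about (250,270) px, well centred, at width 18 mm and still closing. q5 is small, so I'll fit simple arm kinematics and check the planned arc against the joint limits.

```bash
cat > arc.py <<'E'
from h import *
from scipy.optimize import least_squares
D=[([-1.22496,.42376,1.63058,0,1.0886],[.22285,-.5834,.22199]),([-1.11997,-.202895,2.052775,.2977,1.1486],[.25038,-.29976,.361335]),
([-.4828,-.112834,2.337118,.953723,.693162],[.429392,-.029452,.27988]),([-.27327,.171832,2.31998,1.35756,.431768],[.495977,.004869,.193725])]
ez=lambda a:R.from_euler('z',a).as_matrix()
ey=lambda a:R.from_euler('y',a).as_matrix()
def fk(q,k):
    a,h,l2,l3,l6,sg=k; F=ez(q[0])@ey(q[1]+q[2]); z=F@ez(sg*q[3])@ey(q[4])[:,2]
    return ez(q[0])@(np.array([a,0,h])+ey(q[1])[:,2]*l2)+F[:,2]*l3+z*l6, z
def fit():
    best=min((least_squares(lambda k:np.ravel([fk(q,[*k,sg])[0]-p for q,p in D]),[0,.1,.4,.4,.3]) for sg in(1,-1)),key=lambda r:r.cost) if 0 else None
    rs=[(least_squares(lambda k:np.ravel([fk(q,[*k,sg])[0]-p for q,p in D]),[0,.1,.4,.4,.3]),sg) for sg in(1,-1)]
    r,sg=min(rs,key=lambda t:t[0].cost); return [*r.x,sg],np.sqrt(2*r.cost)
def ik(k,P,z,q0):
    return least_squares(lambda q:np.r_[fk(q,k)[0]-P,.3*(fk(q,k)[1]-z)],q0)
E
python3 - <<'E'
from arc import *
k,e=fit(); print(np.round(k,4),e)
H=np.array([.569,.0385,.094]); q=np.array(state()['qpos'][:5])
for f in np.linspace(0,1,11):
    y=.43*(1-f)+.005*f;p=.89+(1.14-.89)*f; M=tool(y,p); r=ik(k,H-M[:,2]*.128,M[:,2],q); q=r.x; print(round(f,1),np.round(q,3),r.cost<1e-8)
E
```

```text
[-0.049   0.2773  0.5496  0.4911  0.3227  1.    ] 0.0411857545521737
0.0 [-0.251  0.107  2.347  1.288  0.425] True
0.1 [-0.205  0.093  2.341  1.205  0.373] True
0.2 [-0.16   0.083  2.332  1.085  0.329] True
0.3 [-0.117  0.077  2.319  0.922  0.295] True
0.4 [-0.076  0.073  2.304  0.725  0.276] True
0.5 [-0.038  0.073  2.287  0.514  0.275] True
0.6 [-0.004  0.076  2.267  0.321  0.289] True
0.7 [0.027 0.081 2.246 0.165 0.316] True
0.8 [0.055 0.088 2.223 0.048 0.351] True
0.9 [ 0.078  0.097  2.198 -0.036  0.391] True
1.0 [ 0.098  0.108  2.173 -0.093  0.433] True
```

```bash
cat >> arc.py <<'E'
def arc(H,y0,p0,y1,p1,n,L=.128):
    tr=[];tu=[]
    for i in range(n):
        A=tool(y0+(y1-y0)*i/n,p0+(p1-p0)*i/n);B=tool(y0+(y1-y0)*(i+1)/n,p0+(p1-p0)*(i+1)/n)
        tr.append([round(float(v),1) for v in A.T@((A-B)[:,2]*L)*1e3]); tu.append([round(float(v),4) for v in R.from_matrix(A.T@B).as_rotvec()])
    print(tr);print(tu)
E
python3 - <<'E'
from arc import *
arc(None,.43,.89,.005,1.15,21)
E
```

```text
[[1.6, 1.6, 0.0], [1.6, 1.6, 0.0], [1.6, 1.6, 0.0], [1.5, 1.6, 0.0], [1.5, 1.6, 0.0], [1.5, 1.6, 0.0], [1.5, 1.6, 0.0], [1.4, 1.6, 0.0], [1.4, 1.6, 0.0], [1.4, 1.6, 0.0], [1.3, 1.6, 0.0], [1.3, 1.6, 0.0], [1.3, 1.6, 0.0], [1.3, 1.6, 0.0], [1.2, 1.6, 0.0], [1.2, 1.6, 0.0], [1.2, 1.6, 0.0], [1.1, 1.6, 0.0], [1.1, 1.6, 0.0], [1.1, 1.6, 0.0], [1.1, 1.6, 0.0]]
[[0.0124, -0.0126, 0.0158], [0.0124, -0.0124, 0.016], [0.0124, -0.0122, 0.0161], [0.0124, -0.012, 0.0163], [0.0124, -0.0118, 0.0164], [0.0124, -0.0116, 0.0166], [0.0124, -0.0114, 0.0167], [0.0124, -0.0112, 0.0168], [0.0124, -0.011, 0.017], [0.0124, -0.0108, 0.0171], [0.0124, -0.0106, 0.0172], [0.0124, -0.0104, 0.0174], [0.0124, -0.0102, 0.0175], [0.0124, -0.0099, 0.0176], [0.0124, -0.0097, 0.0177], [0.0124, -0.0095, 0.0179], [0.0124, -0.0093, 0.018], [0.0124, -0.0091, 0.0181], [0.0124, -0.0088, 0.0182], [0.0124, -0.0086, 0.0183], [0.0124, -0.0084, 0.0184]]
```

Request:
{"fn": "carry_out", "kwargs": {
  "travel": [
    [0,0,0],
    [0,0,0],
    [0,0,0],
    [0,0,0]
  ],
  "turn": [
    [0,0,0],
    [0,0,0],
    [0,0,0],
    [0,0,0]
  ],
  "hand": [0,0,0,0]
}}

```text
time: 4.9
eef_pos: [0.4964, 0.005, 0.1941]
eef_rot: [1.436, 2.243, 0.797]
force: [2.5, 1.1, 2.6]
width: 0.0099
grasp_force: 29.9
```

Request:
{"fn": "carry_out", "kwargs": {
  "travel": [
    [1.6,1.6,0],
    [1.6,1.6,0],
    [1.6,1.6,0],
    [1.5,1.6,0],
    [1.5,1.6,0],
    [1.5,1.6,0],
    [1.5,1.6,0],
    [1.4,1.6,0],
    [1.4,1.6,0],
    [1.4,1.6,0],
    [1.3,1.6,0]
  ],
  "turn": [
    [0.0124,-0.0126,0.0158],
    [0.0124,-0.0124,0.016],
    [0.0124,-0.0122,0.0161],
    [0.0124,-0.012,0.0163],
    [0.0124,-0.0118,0.0164],
    [0.0124,-0.0116,0.0166],
    [0.0124,-0.0114,0.0167],
    [0.0124,-0.0112,0.0168],
    [0.0124,-0.011,0.017],
    [0.0124,-0.0108,0.0171],
    [0.0124,-0.0106,0.0172]
  ],
  "hand": [0,0,0,0,0,0,0,0,0,0,0]
}}

```text
time: 6.0
eef_pos: [0.5041, 0.0248, 0.204]
eef_rot: [1.724, 2.127, 0.594]
force: [-1.9, 0.8, 2.6]
width: 0.01
grasp_force: 30.1
```

```bash
cat > st.py <<'E'
from h import *
s=state();M=R.from_rotvec(s['eef_rot']).as_matrix();z=M[:,2]
print(s['time'],'P',s['eef_pos'],'q',np.round(s['qpos'],3),'yaw',np.arctan2(z[1],z[0]),'tilt',-np.arcsin(z[2]),'roll',M[2,0],'H',s['eef_pos']+z*.128)
print('F',s['force'],s['moment'],s['width'],s['grasp_force'])
E
python3 st.py
```

```text
6.0 P [0.50413812 0.02478718 0.20400698] q [-0.059  0.118  2.256  0.531  0.275 -0.745] yaw 0.20982799847668943 tilt 1.026167232222303 roll 0.0004848388682049398 H [0.56900049 0.03860044 0.09452608]
F [-1.87790029  0.78077144  2.64624939] [ 0.40741044 -0.62534252  0.61319304] 0.009979313355624127 30.08681684732437
```

Forces are low and the arc is followed well, so I continue.

Request:
{"fn": "carry_out", "kwargs": {
  "travel": [
    [1.3,1.6,0],
    [1.3,1.6,0],
    [1.3,1.6,0],
    [1.2,1.6,0],
    [1.2,1.6,0],
    [1.2,1.6,0],
    [1.1,1.6,0],
    [1.1,1.6,0],
    [1.1,1.6,0],
    [1.1,1.6,0],
    [0,0,0],
    [0,0,0]
  ],
  "turn": [
    [0.0124,-0.0104,0.0174],
    [0.0124,-0.0102,0.0175],
    [0.0124,-0.0099,0.0176],
    [0.0124,-0.0097,0.0177],
    [0.0124,-0.0095,0.0179],
    [0.0124,-0.0093,0.018],
    [0.0124,-0.0091,0.0181],
    [0.0124,-0.0088,0.0182],
    [0.0124,-0.0086,0.0183],
    [0.0124,-0.0084,0.0184],
    [0,0,0],
    [0,0,0]
  ],
  "hand": [0,0,0,0,0,0,0,0,0,0,0,0]
}}

```text
time: 7.2
eef_pos: [0.5168, 0.0386, 0.2118]
eef_rot: [1.982, 1.998, 0.429]
force: [-5.0, 2.0, 8.1]
width: 0.0098
grasp_force: 30.1
```

```bash
python3 st.py
```

```text
7.2 P [0.51677775 0.03864474 0.21177879] q [ 0.065  0.135  2.15  -0.052  0.436  0.099] yaw 0.011442873316562949 tilt 1.149099416516538 roll 0.0013442010292160633 H [0.56916591 0.03924423 0.09499214]
F [-4.99223648  2.03068427  8.09629002] [ 0.5278982  -0.3225228   0.68624795] 0.00980490312025028 30.070234537124634
```

Request:
{"fn": "carry_out", "kwargs": {
  "travel": [
    [0,0,0],
    [0,0,0],
    [0,0,0],
    [0,0,0],
    [0,0,0],
    [0,0,0],
    [0,0,0],
    [0,0,0],
    [0,0,0],
    [0,0,0]
  ],
  "turn": [
    [0,0,0],
    [0,0,0],
    [0,0,0],
    [0,0,0],
    [0,0,0],
    [0,0,0],
    [0,0,0],
    [0,0,0],
    [0,0,0],
    [0,0,0]
  ],
  "hand": [20,40,60,80,87,87,87,87,87,87]
}}

```text
time: 8.2
eef_pos: [0.5172, 0.0383, 0.2118]
eef_rot: [1.984, 1.997, 0.429]
force: [-0.2, 0.5, 0.4]
width: 0.0854
grasp_force: 0.0
```

Request:
{"fn": "carry_out", "kwargs": {
  "travel": [
    [0,0,-15],
    [0,0,-20],
    [0,0,-20],
    [0,0,-20],
    [0,0,-20],
    [0,0,-15],
    [0,0,0],
    [0,0,0]
  ],
  "turn": [
    [0,0,0],
    [0,0,0],
    [0,0,0],
    [0,0,0],
    [0,0,0],
    [0,0,0],
    [0,0,0],
    [0,0,0]
  ],
  "hand": [87,87,87,87,87,87,87,87]
}}

```text
time: 9.0
eef_pos: [0.472, 0.0378, 0.3119]
eef_rot: [1.984, 1.997, 0.429]
force: [-0.0, -0.5, 0.0]
width: 0.0871
grasp_force: 0.0
```

```bash
python3 st.py
python3 - <<'E'
from h import *
s=state();w=camera('wrist');t=camera('top')
a=cv2.resize(w['color'],(400,300)); im=cv2.resize(w['color'][80:280,180:340],(480,600),interpolation=cv2.INTER_CUBIC)
b=cv2.resize(t['color'][140:260,200:264],(320,600),interpolation=cv2.INTER_CUBIC)
cv2.imwrite('pics/w3.png',np.hstack([im,b])[:,:,::-1])
E
```

```text
9.0 P [0.47203796 0.03781699 0.31193661] q [ 0.071 -0.102  2.117 -0.038  0.707  0.088] yaw 0.010886938730822707 tilt 1.1495772816753793 roll 0.0016938787425137825 H [0.52437064 0.03838676 0.19512494]
F [-0.03729559 -0.52440852  0.01575719] [-0.03250051  0.09687702 -0.00619703] 0.08708135109829891 0.0
```

View pics/w3.png

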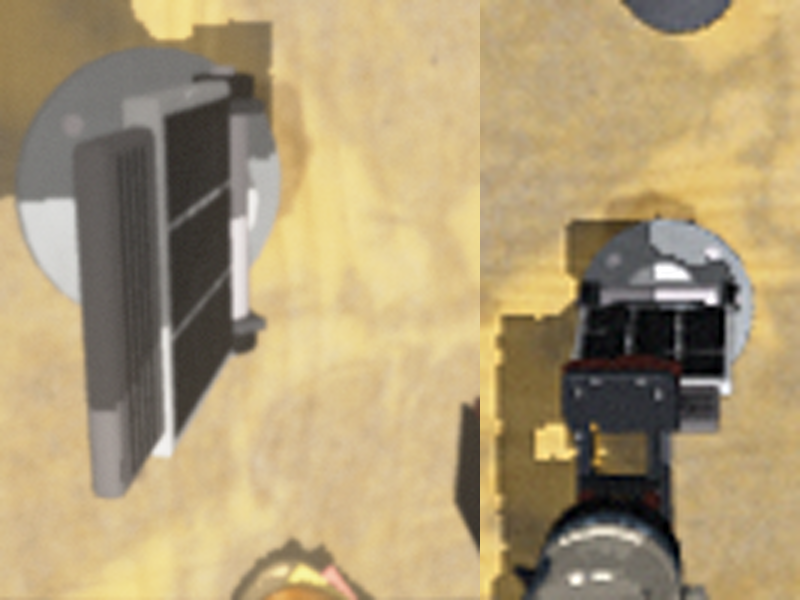

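The wrist crop shows the free panel turned square. The lip end face runs from (100,143) to (111,493), and the cell-side plate edge from (166,105) to (171,452). I'll work out tilt and yaw by intersecting those rays with spheres about the pivot.

```bash
cat > meas.py <<'E'
from h import *
H=np.array([.569,.039,.0945]); G=np.array([.779,.0394,.275])
def sph(r,rad):
    o,d=r; b=d@(o-H); c=(o-H)@(o-H)-rad**2; return o+d*(-b-np.sqrt(b*b-c))
def angles(P):
    v=H-P; return np.arctan2(v[1],v[0]),np.arctan2(-v[2],np.hypot(v[0],v[1]))
def report(y,p):
    M=own(y,p); print('yaw %.3f tilt %.3f'%(y,p),'glass in face frame',np.round(M.T@(G-(H+M@[-.068,0,.006])),4))
E
python3 - <<'E'
from meas import *
s=state();w=camera('wrist')
W=lambda u,v: ray(w,180+u/3,80+v/3,s)
for (a,b,x,hy,z) in [((100,143),(111,493),.167,.049,0),((124,133),(128,490),.167,.049,.005),((166,105),(171,452),.12,.057,.006)]:
    rad=np.sqrt(x*x+hy*hy+z*z); A=sph(W(*a),rad);B=sph(W(*b),rad); print(np.linalg.norm(A-B),2*hy)
    y=np.arctan2(B[0]-A[0],A[1]-B[1]); yy,p=angles((A+B)/2); p=abs(p)-np.arctan2(z,x); print('yaws',y,yy); report(yy,p)
E
```

```text
0.09305560873896083 0.098
yaws 0.0005573258351113916 -0.020788847281223186
yaw -0.021 tilt 0.970 glass in face frame [0.0378 0.0048 0.2692]
0.09398250016425007 0.098
yaws -0.0154027250276691 -0.04416609100461839
yaw -0.044 tilt 0.972 glass in face frame [0.0372 0.0097 0.269 ]
0.10716429907212557 0.114
yaws 0.0010150115417856443 -0.02371731941470759
yaw -0.024 tilt 0.966 glass in face frame [0.039  0.0054 0.2693]
```

Tilt springs back 0.18, to about 0.97. I had swapped an angle when working out the target: the correct tilt is about 1.11, from h·sin p − d·cos p = 0.068, as the face-frame check shows. I'll grip again at 0.97 and hold at about 1.29.

Run:
```python
from arc import *
from meas import H,report
report(0,1.11)
s=state();P=s['eef_pos'];R0=R.from_rotvec(s['eef_rot']).as_matrix()
M=tool(-.005,.97); P1=H-M[:,2]*.228
rows(P,R0,P1,M,5)
arc(H,-.005,.97,.002,1.29,3)
k,e=fit();q=s['qpos'][:5]
for p in (.97,1.1,1.29):
    B=tool(0,p); q=ik(k,H-B[:,2]*.128,B[:,2],q).x; print(np.round(q,3))
```

```text
yaw 0.000 tilt 1.110 glass in face frame [-0.0003  0.0004  0.2624]
n 5 turn [-0.0364 -0.0014  0.002 ]
[[0.4, -8.1, 2.6], [0.4, -8.2, 2.3], [0.4, -8.2, 2.0], [0.4, -8.3, 1.7], [0.4, -8.4, 1.4]]
[[-0.1, 13.6, 0.7], [-0.1, 13.6, 0.7], [-0.1, 13.6, 0.7]]
[[0.1067, 0.0012, -0.002], [0.1067, 0.001, -0.0021], [0.1067, 0.0008, -0.0022]]
[ 0.123  0.057  2.336 -0.433  0.167]
[ 0.107  0.092  2.211 -0.133  0.373]
[ 0.088  0.181  2.023 -0.04   0.659]
```

Run:
```python
from arc import *
from meas import H
s=state();P=s['eef_pos'];R0=R.from_rotvec(s['eef_rot']).as_matrix()
M=tool(-.005,1.0); T=H-tool(-.005,.97)[:,2]*.147+M[:,2]*.019
rows(P,R0,T-M[:,2]*.08,M,4); rows(T-M[:,2]*.08,M,T,M,4)
```

```text
n 4 turn [-0.038  -0.0018  0.0025]
[[0.5, -8.7, 8.1], [0.5, -9.0, 7.8], [0.5, -9.3, 7.4], [0.4, -9.6, 7.0]]
n 4 turn [0. 0. 0.]
[[-0.0, 0.0, 20.0], [-0.0, 0.0, 20.0], [-0.0, 0.0, 20.0], [-0.0, 0.0, 20.0]]
```

Request:
{"fn": "carry_out", "kwargs": {
  "travel": [
    [0.5,-8.7,8],
    [0.5,-9,8],
    [0.5,-9.3,7.4],
    [0.4,-9.6,7],
    [0,0,20],
    [0,0,20],
    [0,0,20],
    [0,0,20],
    [0,0,0],
    [0,0,0]
  ],
  "turn": [
    [-0.038,-0.002,0.002],
    [-0.038,-0.002,0.002],
    [-0.038,-0.002,0.002],
    [-0.038,-0.002,0.002],
    [0,0,0],
    [0,0,0],
    [0,0,0],
    [0,0,0],
    [0,0,0],
    [0,0,0]
  ],
  "hand": [87,87,87,87,87,87,87,87,60,40]
}}

```text
time: 10.15
eef_pos: [0.496, 0.0393, 0.1999]
eef_rot: [1.9, 1.894, 0.553]
force: [0.3, 0.4, 0.8]
width: 0.0742
grasp_force: 0.0
```

Request:
{"fn": "carry_out", "kwargs": {
  "travel": [
    [0,0,0],
    [0,0,0],
    [0,0,0],
    [0,0,0],
    [0,0,0],
    [0,0,0],
    [0,0,0],
    [0,0,0],
    [0,0,0]
  ],
  "turn": [
    [0,0,0],
    [0,0,0],
    [0,0,0],
    [0,0,0],
    [0,0,0],
    [0,0,0],
    [0,0,0],
    [0,0,0],
    [0,0,0]
  ],
  "hand": [20,10,0,0,0,0,0,0,0]
}}

```text
time: 11.05
eef_pos: [0.4982, 0.0397, 0.2019]
eef_rot: [1.896, 1.891, 0.559]
force: [3.7, -1.1, 0.8]
width: 0.0102
grasp_force: 29.7
```

```bash
python3 st.py
python3 - <<'E'
from arc import *
arc(None,0,1.0,.005,1.295,20)
E
```

```text
11.05 P [0.49816493 0.03965126 0.20185337] q [ 0.086  0.111  2.291 -0.293  0.173  0.363] yaw -0.004807676417669035 tilt 0.9948988752238916 roll -0.0013468422016268966 H [0.56787135 0.03931613 0.09449927]
F [ 3.65179287 -1.06719014  0.76858428] [-0.28901896 -0.93189164  0.15582109] 0.0102378650799214 29.73809838294983
[[-0.0, 1.9, 0.0], [-0.0, 1.9, 0.0], [-0.0, 1.9, 0.0], [-0.0, 1.9, 0.0], [-0.0, 1.9, 0.0], [-0.0, 1.9, 0.0], [-0.0, 1.9, 0.0], [-0.0, 1.9, 0.0], [-0.0, 1.9, 0.0], [-0.0, 1.9, 0.0], [-0.0, 1.9, 0.0], [-0.0, 1.9, 0.0], [-0.0, 1.9, 0.0], [-0.0, 1.9, 0.0], [-0.0, 1.9, 0.0], [-0.0, 1.9, 0.0], [-0.0, 1.9, 0.0], [-0.0, 1.9, 0.0], [-0.0, 1.9, 0.0], [-0.0, 1.9, 0.0]]
[[0.0147, 0.0001, -0.0002], [0.0147, 0.0001, -0.0002], [0.0147, 0.0001, -0.0002], [0.0147, 0.0001, -0.0002], [0.0147, 0.0001, -0.0002], [0.0147, 0.0001, -0.0002], [0.0147, 0.0001, -0.0002], [0.0147, 0.0001, -0.0002], [0.0147, 0.0001, -0.0002], [0.0147, 0.0001, -0.0002], [0.0147, 0.0001, -0.0002], [0.0147, 0.0001, -0.0002], [0.0147, 0.0001, -0.0002], [0.0147, 0.0001, -0.0002], [0.0147, 0.0001, -0.0002], [0.0147, 0.0001, -0.0002], [0.0147, 0.0001, -0.0002], [0.0147, 0.0001, -0.0002], [0.0147, 0.0001, -0.0002], [0.0147, 0.0001, -0.0002]]
```

Request:
{"fn": "carry_out", "kwargs": {
  "travel": [
    [0,1.9,0],
    [0,1.9,0],
    [0,1.9,0],
    [0,1.9,0],
    [0,1.9,0],
    [0,1.9,0],
    [0,1.9,0],
    [0,1.9,0],
    [0,1.9,0],
    [0,1.9,0]
  ],
  "turn": [
    [0.0147,0,0],
    [0.0147,0,0],
    [0.0147,0,0],
    [0.0147,0,0],
    [0.0147,0,0],
    [0.0147,0,0],
    [0.0147,0,0],
    [0.0147,0,0],
    [0.0147,0,0],
    [0.0147,0,0]
  ],
  "hand": [0,0,0,0,0,0,0,0,0,0]
}}

```text
time: 12.05
eef_pos: [0.5134, 0.0395, 0.2106]
eef_rot: [1.989, 1.983, 0.426]
force: [-4.4, 0.7, 9.3]
width: 0.0104
grasp_force: 30.0
```

Request:
{"fn": "carry_out", "kwargs": {
  "travel": [
    [0,1.9,0],
    [0,1.9,0],
    [0,1.9,0],
    [0,1.9,0],
    [0,1.9,0],
    [0,1.9,0],
    [0,1.9,0],
    [0,1.9,0],
    [0,1.9,0],
    [0,1.9,0],
    [0,0,0],
    [0,0,0]
  ],
  "turn": [
    [0.0147,0,0],
    [0.0147,0,0],
    [0.0147,0,0],
    [0.0147,0,0],
    [0.0147,0,0],
    [0.0147,0,0],
    [0.0147,0,0],
    [0.0147,0,0],
    [0.0147,0,0],
    [0.0147,0,0],
    [0,0,0],
    [0,0,0]
  ],
  "hand": [0,0,0,0,0,0,0,0,0,0,0,0]
}}

```text
time: 13.25
eef_pos: [0.5316, 0.0396, 0.2179]
eef_rot: [2.075, 2.068, 0.29]
force: [-4.5, 1.6, 12.8]
width: 0.0106
grasp_force: 30.0
```

```bash
python3 st.py
```

```text
13.25 P [0.53162173 0.03964931 0.21789951] q [ 0.063  0.185  2.021 -0.032  0.656  0.089] yaw -0.007008325121182951 tilt 1.2913151923904145 roll -0.000999298783715935 H [0.56693055 0.03940185 0.09486608]
F [-4.51065969  1.62363719 12.77184968] [ 0.11149389 -0.6315744   0.35140816] 0.010566538989678213 29.97763752937317
```

Request:
{"fn": "carry_out", "kwargs": {
  "travel": [
    [0,0,0],
    [0,0,0],
    [0,0,0],
    [0,0,0],
    [0,0,0],
    [0,0,0],
    [0,0,0],
    [0,0,0],
    [0,0,0],
    [0,0,0]
  ],
  "turn": [
    [0,0,0],
    [0,0,0],
    [0,0,0],
    [0,0,0],
    [0,0,0],
    [0,0,0],
    [0,0,0],
    [0,0,0],
    [0,0,0],
    [0,0,0]
  ],
  "hand": [20,40,60,80,87,87,87,87,87,87]
}}

```text
time: 14.25
eef_pos: [0.5313, 0.0393, 0.2169]
eef_rot: [2.075, 2.067, 0.289]
force: [-0.1, 1.0, -0.3]
width: 0.0854
grasp_force: 0.0
```

Request:
{"fn": "carry_out", "kwargs": {
  "travel": [
    [0,0,-15],
    [0,0,-20],
    [0,0,-20],
    [0,0,-20],
    [0,0,-20],
    [0,0,-15],
    [0,0,0],
    [0,0,0]
  ],
  "turn": [
    [0,0,0],
    [0,0,0],
    [0,0,0],
    [0,0,0],
    [0,0,0],
    [0,0,0],
    [0,0,0],
    [0,0,0]
  ],
  "hand": [87,87,87,87,87,87,87,87]
}}

```text
time: 15.05
eef_pos: [0.5008, 0.0396, 0.3223]
eef_rot: [2.075, 2.068, 0.288]
force: [0.2, -0.2, -0.1]
width: 0.087
grasp_force: 0.0
```

```bash
python3 st.py
python3 - <<'E'
from h import *
s=state();w=camera('wrist')
im=cv2.resize(w['color'][60:260,150:410],(780,600),interpolation=cv2.INTER_CUBIC)
cv2.imwrite('pics/w4.png',im[:,:,::-1])
E
```

```text
15.05 P [0.50083161 0.03956762 0.32229516] q [ 0.068 -0.003  1.963 -0.027  0.904  0.086] yaw -0.009129765176669982 tilt 1.2919796406654331 roll -0.0015392928118534988 H [0.53605808 0.03924601 0.1992383 ]
F [ 0.2385033  -0.18797131 -0.11867244] [-0.06004033  0.03095869 -0.00369854] 0.08695614978181633 0.0
```

View pics/w4.png

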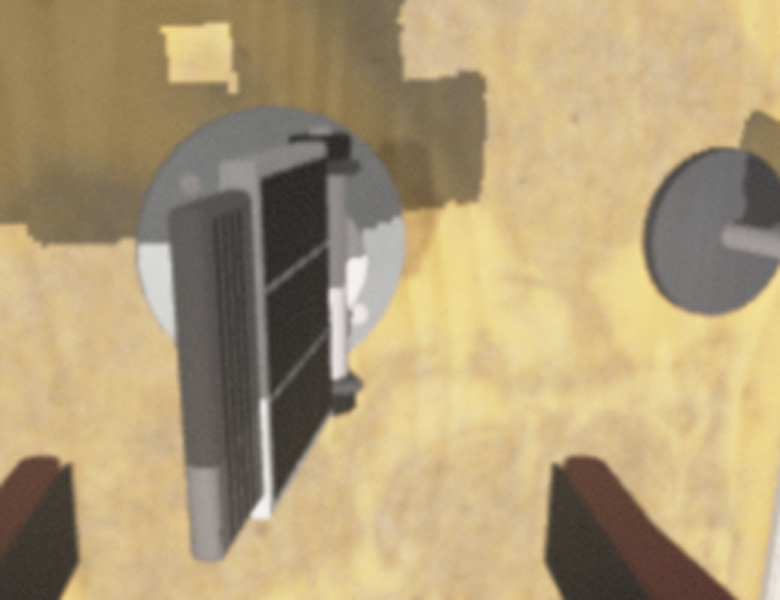

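The crop shows the lip end face from (193,207) to (207,557), the cell-side plate edge from (262,172) to (270,515), and the foot circle spanning columns 136–406 with its top at 107. The panel is free.

Run:
```python
import meas
from meas import *
s=state();w=camera('wrist')
W=lambda u,v: ray(w,150+u/3,60+v/3,s)
for z in (.005,.015):
    p=np.array([plane(W(*q),z)[:2] for q in [(136,240),(406,240),(270,107),(175,147),(366,147)]])
    A=np.c_[2*p,np.ones(len(p))]; x=np.linalg.lstsq(A,(p**2).sum(1),rcond=None)[0]
    print('foot',z,x[:2],np.sqrt(x[2]+x[:2]@x[:2]))
for H in ([.569,.039,.0945],[.567,.039,.0945]):
  meas.H=np.array(H)
  for (a,b,x,hy,z) in [((193,207),(207,557),.167,.049,0),((216,202),(224,553),.167,.049,.005),((262,172),(270,515),.12,.057,.006)]:
    rad=np.sqrt(x*x+hy*hy+z*z); A=sph(W(*a),rad);B=sph(W(*b),rad)
    y=np.arctan2(B[0]-A[0],A[1]-B[1]); yy,p=angles((A+B)/2); p=abs(p)-np.arctan2(z,x); print('len',np.linalg.norm(A-B),2*hy,'yaws',y,yy); report(y,p)
```

```text
foot 0.005 [0.57178538 0.03901957] 0.07101351704103943
foot 0.015 [0.56934126 0.04059451] 0.0695109382007555
len 0.09350663895360202 0.098 yaws 0.0020105382553721935 -0.029976024931709238
yaw 0.002 tilt 1.101 glass in face frame [ 0.0021 -0.      0.2629]
len 0.09286349156143493 0.098 yaws -0.010050442772662548 -0.054274474463306334
yaw -0.010 tilt 1.103 glass in face frame [0.0016 0.0025 0.2628]
len 0.10640930612620571 0.114 yaws 0.005366318976935041 -0.020876638533152872
yaw 0.005 tilt 1.103 glass in face frame [ 0.0015 -0.0007  0.2628]
len 0.09306193740447209 0.098 yaws 0.0017188126527512679 -0.035066203424942634
yaw 0.002 tilt 1.114 glass in face frame [-0.0004  0.      0.2639]
len 0.09245624909446834 0.098 yaws -0.010370814993339725 -0.05990511995814414
yaw -0.010 tilt 1.115 glass in face frame [-0.0008  0.0026  0.2638]
len 0.10601632784063621 0.114 yaws 0.0049259490078669916 -0.027015538632879664
yaw 0.005 tilt 1.120 glass in face frame [-0.002  -0.0006  0.2635]
```

```bash
python3 -c "
from bench import order; print(order.job_done())"
```

```text
the job is handed in; nothing more can be done
None
```

The job is handed in: the released panel sits at a tilt of about 1.10 and a yaw of about 0, and I measured its line passing within about 3 mm of the lamp glass centre (at most about 15 mm off sideways by the less favourable yaw reading), against the 30 mm allowed; the judge returned no verdict.

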